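Clamp a glued book in the screw press with a reversible ratchet

ROBOT

A 6-joint arm with a two-finger parallel gripper is mounted at the origin on a cart in front of the work surface, level with it; the furniture and walls round the work are solid. World frame = base frame: x ahead of the robot, y to its left, z up, the work surface at z = 0. Lengths are in mm, angles in rad, forces in N, time in s.
With the tool pointing down it reaches from about 350 to 975 mm from the base axis. Payload 7.1 kg.
Tool frame: the origin (TCP) lies midway between the tips of the shut fingers; the grasp point (between the pads) lies 19 mm behind it; z points along the fingers, y is the line along which they close (so a half turn about z gives the same grasp; the last joint's range is limited). The gripper opens to 88 mm and grips with 3 to 60 N. Pads are 20 mm wide; open, the fingers measure 115 mm over their backs; the gripper's body (75 mm by 178 mm) begins 61 mm behind the grasp point.
Start: joints at [1.142, 0.423, 1.63, -0, 1.089, -0.019], TCP at [248.984, 573.247, 222.675] pointing down, gripper open.
Joint ranges: [-3, 3], [-0.9, 2.11], [0.09, 2.58], [-1.31, 4.45], [0.11, 2.69], [-2.54, 2.54]. Speed limits (rad/s): [2.39, 2.39, 3.01, 3.14, 3.14, 3.14].

INTERFACE

Orientations are given as [roll, pitch, yaw] about the fixed x, y, z axes, in that order (R = Rz(yaw) Ry(pitch) Rx(roll)).
In Python, from plant import r, vision, workorder gives the robot as it stands. The module is installed in compiled form; this text tells all that it offers.
- The arm moves only by the tool carry_out, never from a script. Its argument "rows" is a list of rows, each an object of numbers: "tx", "ty", "tz": the shift along the tool's x, y, z scaled (see below); "turn": the turn about the tool's z scaled (see below). In form: [{"tx": .., "ty": .., "tz": .., "turn": ..}, ...]. A call has exactly 10 rows; each row is the pose to reach, as a shift and turn from the pose commanded when the call began, along the tool's axes at that moment; what a row does not reach only later rows make up. The controller multiplies each number of a shift by 200 mm and each number of a turn by pi/4 rad. A row lasts 1/12 s, in which the tool goes at most 41.7 mm and 7.16 degrees, less where a joint would pass 70% of its speed; a pose out of reach is approached as far as the arm can. A call with a number of a shift or a turn outside -1 to 1 is refused whole. A call with a gripper value outside its range is refused whole. "fingers" is the gripper's target within -1 to 1 (shut at 1, half-way at 0, fully open at -1), set as the call begins (left out, the last holds). The fingers move at their own pace and stop on an object; the grip force is fixed at half the most. Time passes only in rows, so rows that repeat a pose let the fingers close, or fill a call up. It gives the time, the measured TCP pose, the force, the opening and the grip force at its end, in the units of the state.
- r.read_state(): the state, without advancing time (a new reading comes with each control period).
- vision.get_image(name): name is "scene" or "top"; returns the picture (480x640x3 uint8, red, green, blue); there is no depth.
- vision.camera_model(name): a dict with "mtx" (3x3 intrinsics, pixels), "k1" (the pictures are not rectified: a ray, as slopes to the right and down, at radius r is drawn at 1 + k1 r^2 times it, then the intrinsics apply), "R" (3x3) and "t" (3): a world point X has camera coordinates R X + t. Camera axes: x right, y down, z forward; pixel columns grow to the right and rows downward; lengths in mm; the calibration is good to about 2 mm. A picture is of the moment at which its call begins. camera_model takes no time and is no camera call.
- workorder.job_done(): hands the job in; it is judged then, once.
The state is a dict: "t": time; "joints": joint angles; "joint_velocities": joint speeds; "effort": joint torques, N m; "tcp_pos": TCP position; "tcp_rot": TCP orientation; "wrist_force": force on the tool from outside, world axes, zero at the start; "torque": the same for the moment, N m; "width": opening from 0.0 (shut) to 1.0 (fully open); "grip_force": force on a finger pad.
Only numpy, scipy, OpenCV 4.12 (cv2) and the standard library are available. Lean on these libraries where they do the work, as an engineer would, in place of code of your own. Each camera call takes 0.05 s, during which the arm holds its last target. There are 200 camera calls.

TASK

The book in the screw press has a freshly glued spine and must be clamped: set the ratchet spanner fully down on the square end of the press screw, flip its thumb lever from loosening to tightening, and before tightening swing the handle back anticlockwise by a good eighth of a turn to feel that it free-wheels and leaves the screw alone. Then work the handle clockwise, in as many strokes as it takes, until the platen bears on the book and the handle goes stiff. Leave the spanner sitting on the screw, its lever as set, without shifting the book or disturbing the glue stick.

Things in the scene. Friction and masses are not known exactly. Their poses are not given: they have to be found in the camera images.
- press: Grey screw press, fixed: base 172 x 190 x 14 mm (x by y), columns at y = -76 and +76 mm, a bridge bar 46 x 182 mm over them (top at z = 115 mm), on it a round fixed boss 60 mm across (top at z = 124 mm). Origin: centre of the base's underside, under the screw's axis. x runs along the book, y along the bridge, z up.
- press_screw_end (a point): On the screw's axis at the top of the boss, 124 mm above the desk: foot of the screw's square end, a steel stub 16 x 16 mm, 17 mm high, its top 3.5 mm tapered. Its flats are square to this point's x and y, which turn with the screw.
- press_screw (a joint): Turn of the screw, rad, growing clockwise from above (tightening); starts at -0.2 to 0.3. Yaw of the square end = yaw of the press minus this. Takes 0.45 Nm plus 0.25 Nm per rad/s (about 4 N at the grip) and stays where left; does not rise. Platen goes down 3.2 mm per rad, meets the book near 1.15 rad and stiffens within 0.15 rad more (7 N and over at the grip): then it is clamped.
- press_platen: Pressing plate under the bridge, 112 x 104 mm, guided by the columns, moved only by the screw. Origin: centre of its underside.
- book: Thick book lying on the press's base under the platen, 161 x 114 x 38 mm, loose. Origin: centre of its underside.
- ratchet: Ratchet spanner, loose, 190 mm, 0.45 kg, lying flat, lever up. Round steel head 64 mm across, 30 mm high; neck 15 mm wide from x = -32 to -66 mm, 4 to 22 mm above the underside; black grip 22 mm thick from x = -66 to -158 mm, axis 11 mm above the underside. Origin: head's axis at the underside; handle along -x, z up. Centre of mass about 15 mm from the origin towards the handle.
- ratchet_socket (a point): The spanner's origin: mouth of the square socket under the head, 17.7 x 17.7 mm, 20 mm deep; at the start its flats are parallel and square to the handle. Fully down on the square end the head rests on the boss, so this point meets point press_screw_end, and the spanner stays there level by itself.
- ratchet_grip (a point): Point on the grip's axis, 118 mm from the head's axis: hold here, across the handle from above, to swing it.
- ratchet_lever (a joint): Direction lever on the head, rad: -0.30 loosening (as found; anticlockwise strokes turn the screw), +0.30 tightening (clockwise strokes do). Pivot 27 mm from the head's axis towards the handle; positive turns the tip to the spanner's +y (left, looking from the handle's end to the head). A spring throws it over past the middle: about 4 N at the tip, more if the handle is under load.
- ratchet_lever_tip (a point): Upright thumb tab at the lever's end, 13 mm long, 8 mm wide, 31 to 46 mm above the spanner's underside; this point is 42 mm above it, 6 to 8 mm ahead of the head's axis and 10 mm to the right (loosening) or left (tightening) of the centre line.
- ratchet_gear (a joint): Turn of the socket in the spanner, rad, 0 at the start; in the tightening setting it grows as the spanner swings anticlockwise over the still screw (click every 0.42 rad, about 1 N at the grip). Clockwise it locks after up to 0.42 rad of lost motion. The socket has 0.1 rad play each way on the square.
- glue_stick: Glue stick standing beyond the press, 23 mm across, 70 mm high, loose; leave it standing. Origin: centre of its underside.

How it is judged (in metres and radians):
On the way, in this order (a step that is already met when the one before it is completed fails the run):
1. the spanner sits fully down on the screw's square end and its lever is over on tightening, the screw not yet turned (horizontal distance between ratchet_socket and press_screw_end below 0.004 m and z of ratchet_socket in the frame of press_screw_end between -0.003 and 0.003 m and value of joint ratchet_lever above 0.08 rad and value of joint press_screw below 0.6 rad), for 0.2 s.
2. the handle has been swung back anticlockwise and free-wheeled by at least 0.4 rad of ratchet travel while the screw stayed put (horizontal distance between ratchet_socket and press_screw_end below 0.006 m and z of ratchet_socket in the frame of press_screw_end between -0.005 and 0.005 m and value of joint ratchet_gear above 0.4 rad and value of joint press_screw below 0.6 rad and value of joint ratchet_lever above 0.02 rad), for 0.1 s.
At the end, for the whole second after the job is handed in: The platen presses on the book with more than 25 N; the spanner sits fully down on the square end (within 4 mm sideways, 3 mm in height), at rest, its lever on tightening (above 0.08 rad); the book lies within 15 mm of where it was (horizontal distance between ratchet_socket and press_screw_end below 0.004 m and z of ratchet_socket in the frame of press_screw_end between -0.003 and 0.003 m and value of joint ratchet_lever above 0.08 rad and contact force between press_platen and book above 25 N and distance of book from where it was at the start of the episode below 0.015 m and linear speed of ratchet below 0.02 m/s); the robot touches nothing.
It fails at once if the screw is turned the loosening way (below -0.6 rad) (value of joint press_screw below -0.6 rad).
It fails at once if the glue stick is knocked over or pushed more than 30 mm (angle between glue_stick's own z axis and vertical above 0.5 rad or distance of glue_stick from where it was at the start of the episode above 0.03 m).
It also fails if it takes over 72 s, if anything falls off the work surface, if the arm or the gripper's body presses on something with over 40 N, if the wrist force passes 120 N, or if a joint passes its speed limit or range.

## Working session

There is one attempt and no reset: what is moved stays moved. The work goes in short steps, Python scripts to look and compute and a tool call to move; the robot and the scene stay as the last step left them, time stands still between calls to the robot, and variables do not carry over. Pictures are saved under pics/ and viewed, at most 10 in all, crops included, and the job is handed in when it is done.

Besides the shell and the picture viewer there is one more tool, called as name(argument=value, ...), one argument or row to a line, values as JSON. carry_out: Moves the arm, as the interface text tells. Shifts and turns lie within -1 to 1; 1 stands for 200 mm of shift or pi/4 rad of turn. Its arguments: {"type":"object","properties":{"rows":{"type":"array"},"fingers":{"type":"number"}},"required":["rows"]}

```bash
mkdir -p pics; cat > h.py <<'E'
import numpy as np, cv2
from plant import r, vision, workorder
def px2w(name,pts,z):
    c=vision.camera_model(name);K=np.array(c["mtx"]);R=np.array(c["R"]);t=np.array(c["t"])
    out=[]
    for u,v in np.atleast_2d(pts).astype(float):
        d=np.linalg.solve(K,[u,v,1.])[:2];s=d.copy()
        for _ in range(20): s=d/(1+c["k1"]*(s@s))
        w=R.T@np.array([s[0],s[1],1.]);o=-R.T@t
        out.append(o+w*(z-o[2])/w[2])
    return np.array(out)
def w2px(name,X):
    c=vision.camera_model(name);K=np.array(c["mtx"]);p=np.array(c["R"])@np.array(X,float)+np.array(c["t"])
    s=p[:2]/p[2];s=s*(1+c["k1"]*(s@s));return (K@[s[0],s[1],1])[:2]
def snap(name,f):
    im=vision.get_image(name);cv2.imwrite("pics/"+f,cv2.cvtColor(im,cv2.COLOR_RGB2BGR));return im
E
python3 - <<'E'
from h import *
for n in("scene","top"):
    snap(n,n+"0.png");c=vision.camera_model(n);print(n,c["mtx"],c["k1"],-np.array(c["R"]).T@np.array(c["t"]),np.round(c["R"],3).tolist())
s=r.read_state();print(s)
E
```

```text
scene [[590.0674174    0.         317.47116597]
 [  0.         590.0674174  241.26563876]
 [  0.           0.           1.        ]] -0.12302932629136944 [611.99501051 791.32550366 836.16610407] [[-0.991, 0.134, -0.01], [0.116, 0.819, -0.562], [-0.068, -0.558, -0.827]]
top [[433.96214481   0.         315.83917725]
 [  0.         433.96214481 239.02471486]
 [  0.           0.           1.        ]] -0.1002747884219564 [471.88700115 253.95787987 941.09999686] [[-0.016, -1.0, -0.025], [-0.996, 0.019, -0.09], [0.091, 0.023, -0.996]]
{'t': 0.1, 'joints': array([ 1.14199741e+00,  4.23776144e-01,  1.63055755e+00,  4.14475393e-05,
        1.08861552e+00, -1.89909006e-02]), 'joint_velocities': array([-1.75984395e-04, -1.28856387e-03, -1.18523259e-03, -2.38584479e-04,
       -2.05334173e-03,  8.73011127e-06]), 'effort': array([ 8.16867268e-04, -5.45617747e+01, -2.74326038e+01,  6.46145199e-02,
        1.87860557e-02, -2.12258072e-05]), 'tcp_pos': array([248.78260348, 572.83021575, 221.99412875]), 'tcp_rot': array([-3.14023703e+00, -6.24500380e-05,  2.73176535e+00]), 'wrist_force': array([-0.25258152,  0.11849345,  0.21983036]), 'torque': array([-0.00037805, -0.0153192 ,  0.02083076]), 'grip_force': 0.0, 'width': 0.999212947375984}
```

View pics/scene0.png

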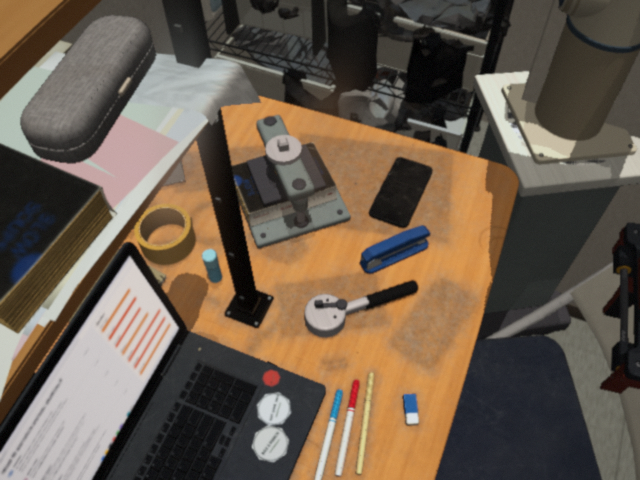

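View pics/top0.png

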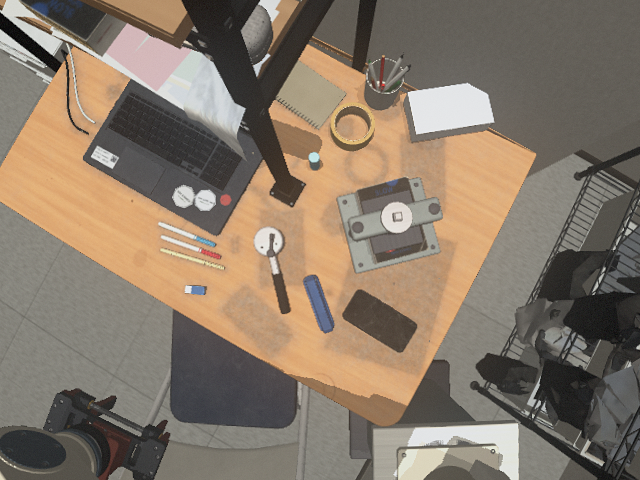

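The scene shows the spanner (head at (268,241) in top, (326,315) in scene), with its handle towards the robot. The press boss is at (397,217) in top, the glue stick at (314,160), and a black post stands at (287,190).

```bash
python3 - <<'E'
from h import *
t=cv2.imread("pics/top0.png");s=cv2.imread("pics/scene0.png")
f=lambda im,x,y,w,h,k:cv2.resize(im[y:y+h,x:x+w],(w*k,h*k),interpolation=cv2.INTER_CUBIC)
a=f(t,240,220,66,100,4);b=f(t,330,165,120,112,4)
c=f(s,295,270,130,70,3);d=f(s,230,100,125,150,2)
o=np.zeros((600,800,3),np.uint8)
o[:400,:264]=a[:400];o[:448,270:750]=b[:448];o[448:598,0:390]=c[:150]
cv2.imwrite("pics/c0.png",o)
# masks
for n,im,z in(("top",t,11),("scene",s,11)):
    hsv=cv2.cvtColor(im,cv2.COLOR_BGR2HSV)
    roi=(240,220,66,100) if n=="top" else (295,270,130,70)
    x,y,w,h=roi; H=hsv[y:y+h,x:x+w]
    for nm,m in(("grip",(H[...,2]<70)),("steel",(H[...,1]<60)&(H[...,2]>110))):
        k,l,st,ce=cv2.connectedComponentsWithStats(m.astype(np.uint8))
        i=1+np.argmax(st[1:,4]); pts=np.argwhere(l==i)[:,::-1]+[x,y]
        rc=cv2.minAreaRect(pts.astype(np.float32));cc=cv2.minEnclosingCircle(pts.astype(np.float32))
        print(n,nm,st[i,4],rc,ce[i]+[x,y])
        print(px2w(n,[rc[0],cv2.boxPoints(rc)[0],cv2.boxPoints(rc)[1],cv2.boxPoints(rc)[2]],z).round(1).tolist())
E
```

```text
top grip 1 ((289.0, 311.0), (0.0, 0.0), 0.0) [289. 311.]
[[403.6, 335.2, 11.0], [403.6, 335.2, 11.0], [403.6, 335.2, 11.0], [403.6, 335.2, 11.0]]
top steel 781 ((267.16815185546875, 249.4890899658203), (29.40642547607422, 47.0502815246582), 7.594643592834473) [268.92189501 244.88732394]
[[535.8, 380.8, 11.0], [490.3, 419.5, 11.0], [591.2, 405.5, 11.0], [581.4, 342.1, 11.0]]
scene grip 661 ((389.1500549316406, 294.9500427246094), (13.281564712524414, 57.86967468261719), 71.56504821777344) [390.71406959 294.31467474]
[[445.2, 353.2, 11.0], [492.7, 351.6, 11.0], [398.6, 331.1, 11.0], [397.2, 354.9, 11.0]]
scene steel 1171 ((335.8434143066406, 312.81658935546875), (62.41106414794922, 36.28184127807617), 4.513988018035889) [329.09735269 311.69598634]
[[534.1, 372.7, 11.0], [587.9, 392.5, 11.0], [575.6, 329.8, 11.0], [478.7, 352.5, 11.0]]
```

View pics/c0.png

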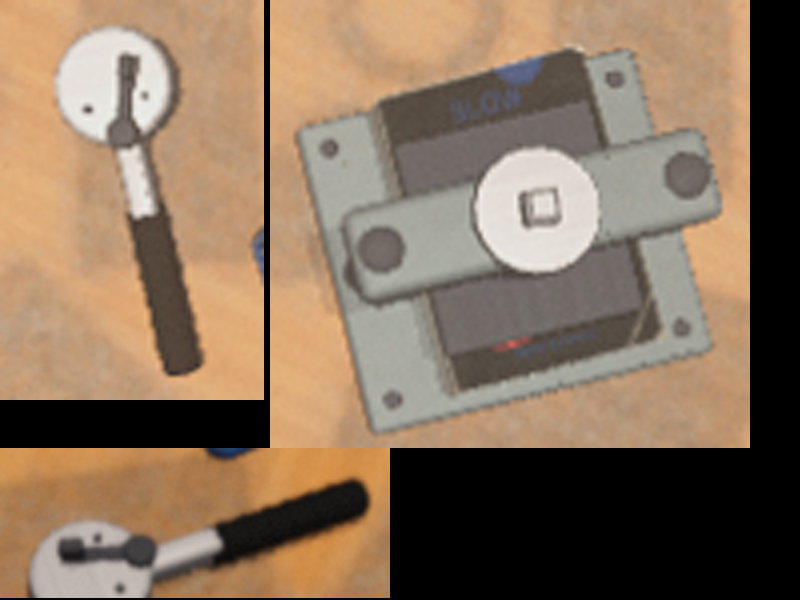

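The crop shows the lever right of the centre line (loosening). The stub is at about (397,216) in top, roughly image-aligned, and the bridge is tilted about 13°.

```bash
python3 - <<'E'
from h import *
T=lambda x,y,z:px2w("top",[[ (x+.5)/4-.5, (y+.5)/4-.5 ]],z)[0]
A=lambda x,y,z:T(x+960,y+880,z); B=lambda x,y,z:T(x-270+1320,y+660,z)
p=lambda *a:print(a[0],np.round(a[1],1))
head=A(114,87,30);g0=A(147,217,16);g1=A(183,371,11)
p("head",head);p("grip0",g0);p("grip end",g1)
for a,b in((g1,head),(g1,g0)):print("yaw",np.arctan2(*(b-a)[1::-1]),np.hypot(*(b-a)[:2]))
p("boss",B(536,209,124));p("stub",B(541.5,206.5,141))
c1,c2=B(381,249,115),B(687,175,115);p("c1",c1);p("c2",c2);print("press yaw",np.arctan2(*(c1-c2)[1::-1])-np.pi/2,"mid",(c1+c2)/2)
p("post",px2w("top",[[287,190]],0)[0]);p("glue",px2w("top",[[314,160]],70)[0]); p("post top?",px2w("top",[[215,50]],400)[0])
# scene check
S=lambda x,y,z:px2w("scene",[[(x+.5)/3-.5+295,(y-448+.5)/3-.5+270]],z)[0]
p("scene head?",px2w("scene",[[325,311]],30)[0]);p("boss s",px2w("scene",[[283,148.5]],124)[0])
p("grip end s",S(362,500,11));p("grip0 s",S(219,545,16))
im=cv2.imread("pics/scene0.png");im2=cv2.imread("pics/top0.png")
f=lambda im,x,y,w,h,k:cv2.resize(im[y:y+h,x:x+w],(w*k,h*k),interpolation=cv2.INTER_CUBIC)
o=np.zeros((400,800,3),np.uint8);o[:,:400]=f(im,263,128,40,40,10);o[:,400:]=f(im2,377,197,40,40,10)
cv2.imwrite("pics/c1.png",o)
E
```

```text
head [551.6 376.1  30. ]
grip0 [482.9 360.8  16. ]
grip end [400.7 343.   11. ]
yaw 0.21606043491121643 154.46960021409183
yaw 0.21348997677171744 84.09141318342242
boss [585.6 119.7 124. ]
stub [584.3 119.9 141. ]
c1 [568.9 193.2 115. ]
c2 [602.1  44.6 115. ]
press yaw 0.219790645092647 mid [585.46314171 118.89111101 115.        ]
post [667.3 337.6   0. ]
glue [714.4 275.2  70. ]
post top? [779.4 398.2 400. ]
scene head? [551.9 377.   30. ]
boss s [584.9 120.4 124. ]
grip end s [400.4 345.   11. ]
grip0 s [482.2 363.5  16. ]
```

View pics/c1.png

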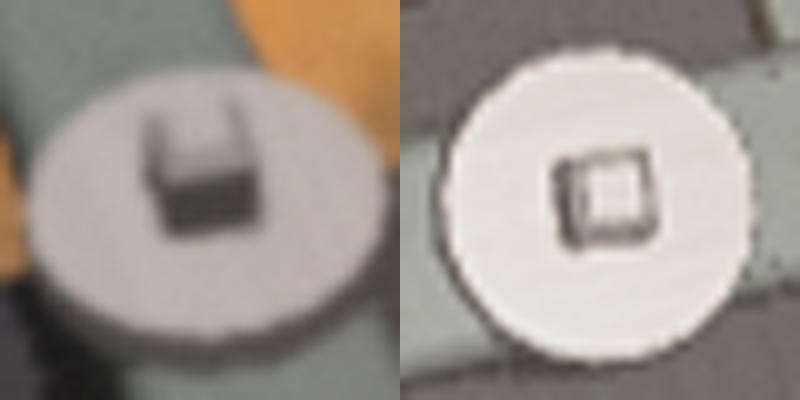

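carry_out(
  rows=[
    {"tx":-0.1,"ty":-0.03,"tz":0,"turn":-0.1},
    {"tx":-0.25,"ty":-0.07,"tz":0,"turn":-0.25},
    {"tx":-0.4,"ty":-0.11,"tz":0,"turn":-0.4},
    {"tx":-0.6,"ty":-0.16,"tz":0,"turn":-0.55},
    {"tx":-0.8,"ty":-0.22,"tz":0,"turn":-0.7},
    {"tx":-1,"ty":-0.27,"tz":0,"turn":-0.79},
    {"tx":-1,"ty":-0.27,"tz":0,"turn":-0.79},
    {"tx":-1,"ty":-0.27,"tz":0,"turn":-0.79},
    {"tx":-1,"ty":-0.27,"tz":0,"turn":-0.79},
    {"tx":-1,"ty":-0.27,"tz":0,"turn":-0.79},
  ],
  fingers=-1,
)

```text
t: 0.93
tcp_pos: [409.9, 444.7, 222.5]
tcp_rot: [-3.142, -0.001, -2.931]
wrist_force: [0.1, 0.7, -0.5]
width: 0.999
grip_force: 0.0
```

```bash
cat >> h.py <<'E'
def plan(x,y,z,yaw):
    s=r.read_state();p=s["tcp_pos"];w=s["tcp_rot"][2];d=np.array([x,y,z])-p
    dy=(yaw-w+np.pi)%(2*np.pi)-np.pi
    print("t",round(s["t"],2),"pos",p.round(1),"rot",s["tcp_rot"].round(3),"q",s["joints"].round(2),"F",s["wrist_force"].round(1),"T",s["torque"].round(2),"w",round(s["width"],3))
    print("units",np.round([(d[0]*np.cos(w)+d[1]*np.sin(w))/200,(d[0]*np.sin(w)-d[1]*np.cos(w))/200,-d[2]/200,-dy/(np.pi/4)],4))
E
python3 -c "
from h import *
plan(505.7,366.6,80,3.354)
e=px2w('scene',[[263+16.2-.45,128+23.5-.45],[263+25.7-.45,128+21.8-.45]],124);print(e, np.arctan2(*(e[1]-e[0])[1::-1]))
e=px2w('top',[[377+15.7-.45,197+16.2-.45],[377+24.8-.45,197+15.2-.45],[377+25.4-.45,197+23.8-.45],[377+17.3-.45,197+24.6-.45]],135)
print(e)
for i in range(4): print(np.arctan2(*(e[(i+1)%4]-e[i])[1::-1])%(np.pi/2))
"
```

```text
t 0.93 pos [409.9 444.7 222.5] rot [-3.142e+00 -1.000e-03 -2.931e+00] q [ 0.81  0.39  1.68  0.    1.07 -0.98] F [ 0.1  0.7 -0.5] T [ 0.05 -0.    0.04] w 0.999
units [-0.3865 -0.4819  0.7123 -0.002 ]
[[592.40931884 125.06708121 124.        ]
 [576.61048421 123.57678746 124.        ]] -3.0475416042093917
[[591.95883493 128.54759902 135.        ]
 [593.54764917 111.37407619 135.        ]
 [577.27092143 110.83746814 135.        ]
 [576.03677856 126.08882819 135.        ]]
0.09225273417226854
0.03295587277226453
0.0807442513482517
0.1532151879990964
```

carry_out(
  rows=[
    {"tx":-0.1,"ty":-0.12,"tz":0.1},
    {"tx":-0.2,"ty":-0.25,"tz":0.25},
    {"tx":-0.3,"ty":-0.38,"tz":0.4},
    {"tx":-0.3865,"ty":-0.482,"tz":0.55},
    {"tx":-0.3865,"ty":-0.482,"tz":0.71},
    {"tx":-0.3865,"ty":-0.482,"tz":0.71},
    {"tx":-0.3865,"ty":-0.482,"tz":0.71},
    {"tx":-0.3865,"ty":-0.482,"tz":0.71},
    {"tx":-0.3865,"ty":-0.482,"tz":0.71},
    {"tx":-0.3865,"ty":-0.482,"tz":0.71},
  ],
)

```text
invalid input
```

```bash
python3 -c "
from h import *
plan(505.7,366.6,4,3.354)
snap('scene','s1.png')
im=cv2.imread('pics/s1.png')[210:360,260:440];cv2.imwrite('pics/s1c.png',cv2.resize(im,None,fx=4,fy=4))"
```

```text
t 0.93 pos [409.9 444.7 222.5] rot [-3.142e+00 -1.000e-03 -2.931e+00] q [ 0.81  0.39  1.68  0.    1.07 -0.98] F [ 0.1  0.7 -0.5] T [ 0.05 -0.    0.04] w 0.999
units [-0.3865 -0.4819  1.0923 -0.002 ]
```

View pics/s1c.png

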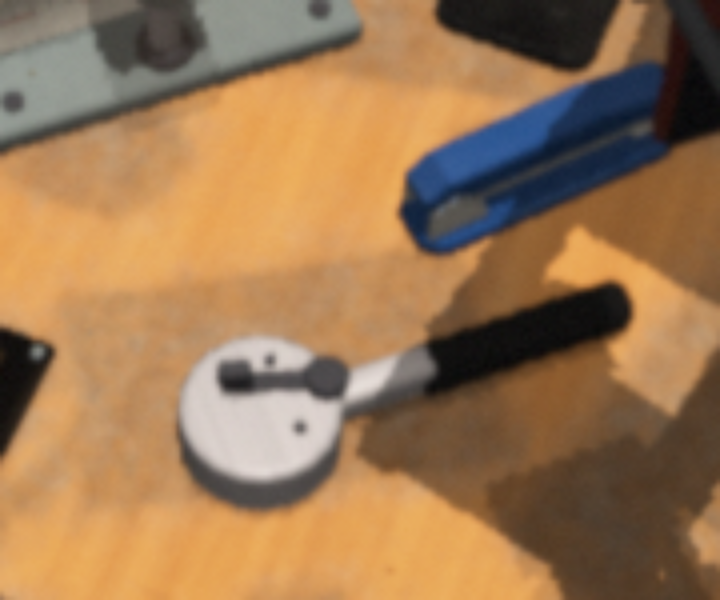

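The picture shows the spanner undisturbed, with its head at about (325,310) full-frame. The move was refused because every row needs "turn" as well.

carry_out(
  rows=[
    {"tx":-0.1,"ty":-0.12,"tz":0.1,"turn":0},
    {"tx":-0.2,"ty":-0.25,"tz":0.25,"turn":0},
    {"tx":-0.3,"ty":-0.38,"tz":0.4,"turn":0},
    {"tx":-0.3865,"ty":-0.482,"tz":0.55,"turn":0},
    {"tx":-0.3865,"ty":-0.482,"tz":0.71,"turn":0},
    {"tx":-0.3865,"ty":-0.482,"tz":0.71,"turn":0},
    {"tx":-0.3865,"ty":-0.482,"tz":0.71,"turn":0},
    {"tx":-0.3865,"ty":-0.482,"tz":0.71,"turn":0},
    {"tx":-0.3865,"ty":-0.482,"tz":0.71,"turn":0},
    {"tx":-0.3865,"ty":-0.482,"tz":0.71,"turn":0},
  ],
)

```text
t: 1.82
tcp_pos: [507.1, 367.7, 83.1]
tcp_rot: [3.14, 0.003, -2.929]
wrist_force: [0.2, -0.3, -0.5]
width: 1.002
grip_force: 0.0
```

```bash
python3 -c "
from h import *
plan(505.7,366.6,4,3.352)
snap('scene','s2.png')
im=cv2.imread('pics/s2.png')[210:360,260:440];cv2.imwrite('pics/s2c.png',cv2.resize(im,None,fx=4,fy=4))"
```

```text
t 1.82 pos [507.1 367.7  83.1] rot [ 3.140e+00  3.000e-03 -2.929e+00] q [ 0.61  0.6   1.71  0.    0.83 -1.17] F [ 0.2 -0.3 -0.5] T [ 0.01 -0.01 -0.03] w 1.002
units [ 0.008  -0.0037  0.3956  0.0022]
```

View pics/s2c.png

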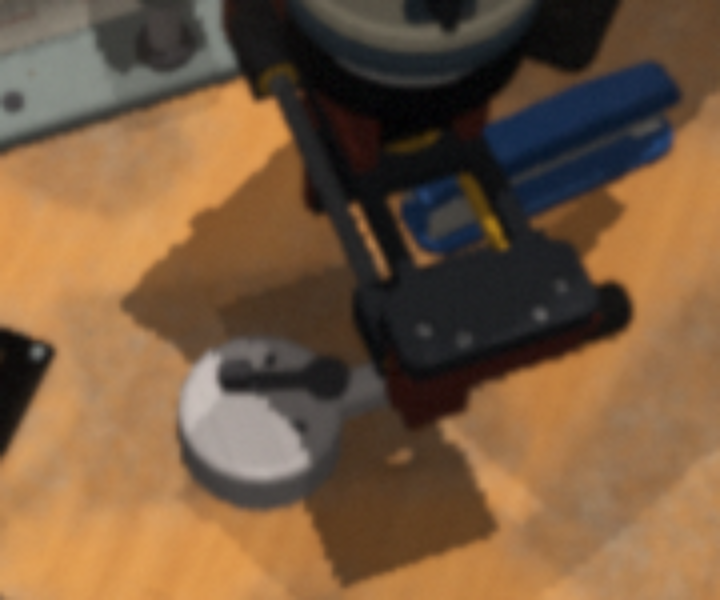

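The gripper straddles the neck: the pad is at about (362,310) full-frame and the stapler is clear of the fingers. I'll descend.

carry_out(
  rows=[
    {"tx":0.006,"ty":-0.0037,"tz":0.08,"turn":0},
    {"tx":0.006,"ty":-0.0037,"tz":0.16,"turn":0},
    {"tx":0.006,"ty":-0.0037,"tz":0.23,"turn":0},
    {"tx":0.006,"ty":-0.0037,"tz":0.29,"turn":0},
    {"tx":0.006,"ty":-0.0037,"tz":0.34,"turn":0},
    {"tx":0.006,"ty":-0.0037,"tz":0.375,"turn":0},
    {"tx":0.006,"ty":-0.0037,"tz":0.385,"turn":0},
    {"tx":0.006,"ty":-0.0037,"tz":0.385,"turn":0},
    {"tx":0.006,"ty":-0.0037,"tz":0.385,"turn":0},
    {"tx":0.006,"ty":-0.0037,"tz":0.385,"turn":0},
  ],
)

```text
t: 2.7
tcp_pos: [506.1, 365.2, 4.2]
tcp_rot: [3.141, 0.001, -2.931]
wrist_force: [0.2, -0.2, 0.3]
width: 1.003
grip_force: 0.0
```

carry_out(
  rows=[
    {"tx":0,"ty":0,"tz":0,"turn":0},
    {"tx":0,"ty":0,"tz":0,"turn":0},
    {"tx":0,"ty":0,"tz":0,"turn":0},
    {"tx":0,"ty":0,"tz":0,"turn":0},
    {"tx":0,"ty":0,"tz":0,"turn":0},
    {"tx":0,"ty":0,"tz":0,"turn":0},
    {"tx":0,"ty":0,"tz":0,"turn":0},
    {"tx":0,"ty":0,"tz":0,"turn":0},
    {"tx":0,"ty":0,"tz":0,"turn":0},
    {"tx":0,"ty":0,"tz":0,"turn":0},
  ],
  fingers=1,
)

```text
t: 3.53
tcp_pos: [505.6, 365.0, 3.6]
tcp_rot: [-3.142, -0.0, -2.931]
wrist_force: [-0.4, -0.6, -0.4]
width: 0.276
grip_force: 0.0
```

carry_out(
  rows=[
    {"tx":0,"ty":0,"tz":0,"turn":0},
    {"tx":0,"ty":0,"tz":0,"turn":0},
    {"tx":0,"ty":0,"tz":0,"turn":0},
    {"tx":0,"ty":0,"tz":0,"turn":0},
    {"tx":0,"ty":0,"tz":-0.03,"turn":0},
    {"tx":0,"ty":0,"tz":-0.12,"turn":0},
    {"tx":0,"ty":0,"tz":-0.24,"turn":0},
    {"tx":0,"ty":0,"tz":-0.4,"turn":0},
    {"tx":0,"ty":0,"tz":-0.55,"turn":0},
    {"tx":0,"ty":0,"tz":-0.7,"turn":0},
  ],
)

```text
t: 4.37
tcp_pos: [504.7, 364.4, 144.5]
tcp_rot: [-3.141, -0.002, -2.931]
wrist_force: [0.4, 0.0, -4.8]
width: 0.169
grip_force: 30.0
```

```bash
python3 -c "
from h import *
plan(538.4,115.1,175,3.242)"
```

```text
t 4.37 pos [504.7 364.4 144.5] rot [-3.141e+00 -2.000e-03 -2.931e+00] q [ 0.61  0.51  1.69  0.    0.94 -1.18] F [ 0.4  0.  -4.8] T [ 0.07  0.17 -0.07] w 0.169
units [ 0.0958 -1.2542 -0.1524  0.1402]
```

carry_out(
  rows=[
    {"tx":0,"ty":-0.05,"tz":-0.15,"turn":0},
    {"tx":0,"ty":-0.15,"tz":-0.25,"turn":0},
    {"tx":0,"ty":-0.28,"tz":-0.25,"turn":0},
    {"tx":0,"ty":-0.42,"tz":-0.25,"turn":0.02},
    {"tx":0.02,"ty":-0.56,"tz":-0.25,"turn":0.04},
    {"tx":0.04,"ty":-0.7,"tz":-0.25,"turn":0.06},
    {"tx":0.06,"ty":-0.82,"tz":-0.25,"turn":0.08},
    {"tx":0.08,"ty":-0.92,"tz":-0.25,"turn":0.1},
    {"tx":0.09,"ty":-0.98,"tz":-0.25,"turn":0.12},
    {"tx":0.095,"ty":-1,"tz":-0.25,"turn":0.14},
  ],
)

```text
t: 5.2
tcp_pos: [528.3, 163.7, 193.5]
tcp_rot: [-3.141, -0.001, -3.044]
wrist_force: [-0.3, 0.5, -4.5]
width: 0.17
grip_force: 30.0
```

```bash
python3 -c "
from h import *
plan(537.9,115.1,175,3.242)"
```

```text
t 5.2 pos [528.3 163.7 193.5] rot [-3.141e+00 -1.000e-03 -3.044e+00] q [ 0.28  0.36  1.81 -0.    0.97 -1.39] F [-0.3  0.5 -4.5] T [0.04 0.2  0.02] w 0.17
units [-0.024  -0.2464  0.0923 -0.0034]
```

carry_out(
  rows=[
    {"tx":-0.01,"ty":-0.04,"tz":0.02,"turn":-0.003},
    {"tx":-0.024,"ty":-0.1,"tz":0.05,"turn":-0.003},
    {"tx":-0.024,"ty":-0.17,"tz":0.08,"turn":-0.003},
    {"tx":-0.024,"ty":-0.22,"tz":0.09,"turn":-0.003},
    {"tx":-0.024,"ty":-0.24,"tz":0.09,"turn":-0.003},
    {"tx":-0.024,"ty":-0.246,"tz":0.09,"turn":-0.003},
    {"tx":-0.024,"ty":-0.246,"tz":0.09,"turn":-0.003},
    {"tx":-0.024,"ty":-0.246,"tz":0.09,"turn":-0.003},
    {"tx":-0.024,"ty":-0.246,"tz":0.09,"turn":-0.003},
    {"tx":-0.024,"ty":-0.246,"tz":0.09,"turn":-0.003},
  ],
)

```text
t: 6.03
tcp_pos: [538.7, 117.4, 175.9]
tcp_rot: [3.141, 0.0, -3.038]
wrist_force: [0.5, -1.1, -3.5]
width: 0.165
grip_force: 30.0
```

```bash
python3 -c "
from h import *
plan(537.9,115.1,148,3.242)
a=snap('top','t3.png');b=snap('scene','s3.png')
f=lambda im,x,y,w,h,k:cv2.resize(im[y:y+h,x:x+w],(w*k,h*k),interpolation=cv2.INTER_CUBIC)
o=np.zeros((400,800,3),np.uint8);o[:,:400]=f(b,240,90,80,80,5);o[:,400:]=f(a,357,175,80,80,5)
cv2.imwrite('pics/c3.png',o[...,::-1])
print(w2px('top',[585.2,119.8,201]),w2px('scene',[585.2,119.8,201]))
"
```

```text
t 6.03 pos [538.7 117.4 175.9] rot [ 3.141  0.    -3.038] q [ 0.19  0.38  1.83  0.    0.93 -1.48] F [ 0.5 -1.1 -3.5] T [0.  0.2 0. ] w 0.165
units [ 0.0051 -0.0112  0.1395  0.0043]
[403.19426159 210.79033249] [279.98978403 113.81505978]
```

View pics/c3.png

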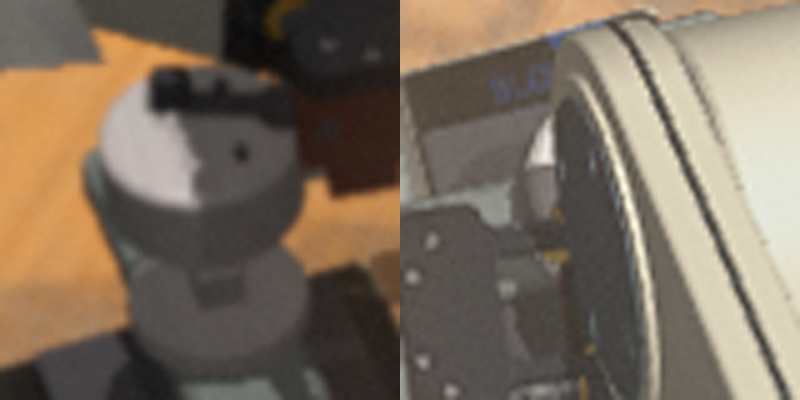

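The scene crop shows the head's top ellipse centred at about (200,138), which is (279.6,117.2) full-frame, above the stub. The top camera is blocked by the arm.

```bash
python3 -c "
from h import *
for z in (196,199,202): print(px2w('scene',[[279.6,117.2]],z))
im=cv2.imread('pics/s3.png')
cv2.imwrite('pics/c4.png',cv2.resize(im[95:170,250:325],None,fx=8,fy=8,interpolation=cv2.INTER_CUBIC))
for X in ([586,122.3,202],[586,122.3,172],[585.2,119.8,141],[585.2,119.8,124]): print(X,((w2px('scene',X)-[250,95]+.5)*8).round())
# silhouette circles
for c,R in (([586,122.3,202],32),([586,122.3,172],32),([585.2,119.8,124],30)):
    P=np.array([w2px('scene',[c[0]+R*np.cos(a),c[1]+R*np.sin(a),c[2]]) for a in np.linspace(0,6.28,60)]);P=(P-[250,95]+.5)*8
    print(c,'L/R/T/B',P.min(0).round(),P.max(0).round())
"
```

```text
[[586.30768661 121.89113463 196.        ]]
[[586.4280647  125.02829403 199.        ]]
[[586.54844279 128.16545342 202.        ]]
[586, 122.3, 202] [241. 160.]
[586, 122.3, 172] [250. 272.]
[585.2, 119.8, 141] [262. 372.]
[585.2, 119.8, 124] [266. 430.]
[586, 122.3, 202] L/R/T/B [74. 46.] [407. 279.]
[586, 122.3, 172] L/R/T/B [ 88. 158.] [412. 390.]
[585.2, 119.8, 124] L/R/T/B [121. 325.] [412. 539.]
```

View pics/c4.png

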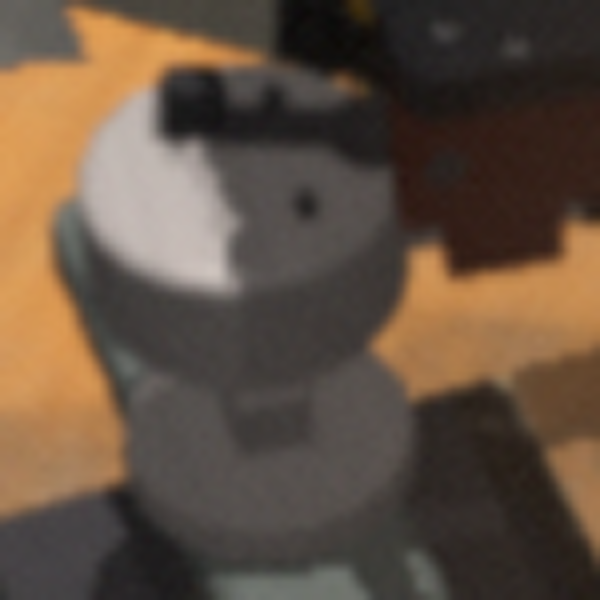

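The head is centred over the stub sideways (240 against 241 px in the crop) and maybe a little low. I'll lower it close to the stub and recheck.

carry_out(
  rows=[
    {"tx":0.004,"ty":-0.01,"tz":0.02,"turn":0.004},
    {"tx":0.004,"ty":-0.01,"tz":0.05,"turn":0.004},
    {"tx":0.004,"ty":-0.01,"tz":0.08,"turn":0.004},
    {"tx":0.004,"ty":-0.01,"tz":0.11,"turn":0.004},
    {"tx":0.004,"ty":-0.01,"tz":0.125,"turn":0.004},
    {"tx":0.004,"ty":-0.01,"tz":0.13,"turn":0.004},
    {"tx":0.004,"ty":-0.01,"tz":0.13,"turn":0.004},
    {"tx":0.004,"ty":-0.01,"tz":0.13,"turn":0.004},
    {"tx":0.004,"ty":-0.01,"tz":0.13,"turn":0.004},
    {"tx":0.004,"ty":-0.01,"tz":0.13,"turn":0.004},
  ],
)

```text
t: 6.97
tcp_pos: [538.2, 114.9, 149.9]
tcp_rot: [3.142, 0.001, -3.042]
wrist_force: [0.3, -0.3, -5.0]
width: 0.172
grip_force: 30.0
```

```bash
python3 -c "
from h import *
plan(537.9,115.1,144,3.242)
plan(537.9,115.1,128,3.242)"
```

```text
t 6.97 pos [538.2 114.9 149.9] rot [ 3.142e+00  1.000e-03 -3.042e+00] q [ 0.19  0.41  1.85 -0.    0.88 -1.48] F [ 0.3 -0.3 -5. ] T [-0.03  0.12  0.02] w 0.172
units [ 0.0015  0.0011  0.0297 -0.0006]
t 6.97 pos [538.2 114.9 149.9] rot [ 3.142e+00  1.000e-03 -3.042e+00] q [ 0.19  0.41  1.85 -0.    0.88 -1.48] F [ 0.3 -0.3 -5. ] T [-0.03  0.12  0.02] w 0.172
units [ 0.0015  0.0011  0.1097 -0.0006]
```

carry_out(
  rows=[
    {"tx":0,"ty":0,"tz":0.006,"turn":0},
    {"tx":0,"ty":0,"tz":0.012,"turn":0},
    {"tx":0,"ty":0,"tz":0.018,"turn":0},
    {"tx":0,"ty":0,"tz":0.024,"turn":0},
    {"tx":0,"ty":0,"tz":0.03,"turn":0},
    {"tx":0,"ty":0,"tz":0.036,"turn":0},
    {"tx":0,"ty":0,"tz":0.042,"turn":0},
    {"tx":0,"ty":0,"tz":0.048,"turn":0},
    {"tx":0,"ty":0,"tz":0.05,"turn":0},
    {"tx":0,"ty":0,"tz":0.05,"turn":0},
  ],
)

```text
t: 7.8
tcp_pos: [538.7, 114.6, 140.6]
tcp_rot: [-3.141, 0.001, -3.042]
wrist_force: [-2.4, -3.3, 5.8]
width: 0.171
grip_force: 30.0
```

```bash
python3 -c "
from h import *
plan(537.9,115.1,128,3.242)"
```

```text
t 7.8 pos [538.7 114.6 140.6] rot [-3.141e+00  1.000e-03 -3.042e+00] q [ 0.19  0.43  1.85 -0.    0.86 -1.48] F [-2.4 -3.3  5.8] T [-0.61  0.14 -0.13] w 0.171
units [ 0.0035  0.0029  0.0629 -0.0007]
```

carry_out(
  rows=[
    {"tx":0.002,"ty":-0.003,"tz":-0.005,"turn":0},
    {"tx":0.005,"ty":-0.007,"tz":-0.005,"turn":0},
    {"tx":0.005,"ty":-0.007,"tz":0.0,"turn":0},
    {"tx":0.005,"ty":-0.007,"tz":0.004,"turn":0},
    {"tx":0.005,"ty":-0.007,"tz":0.008,"turn":0},
    {"tx":0.005,"ty":-0.007,"tz":0.012,"turn":0},
    {"tx":0.005,"ty":-0.007,"tz":0.016,"turn":0},
    {"tx":0.005,"ty":-0.007,"tz":0.02,"turn":0},
    {"tx":0.005,"ty":-0.007,"tz":0.02,"turn":0},
    {"tx":0.005,"ty":-0.007,"tz":0.02,"turn":0},
  ],
)

```text
t: 8.63
tcp_pos: [537.2, 113.0, 135.5]
tcp_rot: [-3.141, -0.0, -3.042]
wrist_force: [0.6, -5.7, -1.8]
width: 0.166
grip_force: 30.0
```

```bash
python3 -c "
from h import *
plan(537.9,115.1,128,3.242)"
```

```text
t 8.63 pos [537.2 113.  135.5] rot [-3.141 -0.    -3.042] q [ 0.19  0.43  1.86 -0.    0.85 -1.48] F [ 0.6 -5.7 -1.8] T [-0.98 -0.1  -0.29] w 0.166
units [-0.0046  0.0101  0.0375 -0.0008]
```

carry_out(
  rows=[
    {"tx":0,"ty":-0.004,"tz":0,"turn":0},
    {"tx":0,"ty":-0.007,"tz":0.005,"turn":0},
    {"tx":0,"ty":-0.007,"tz":0.01,"turn":0},
    {"tx":0,"ty":-0.007,"tz":0.015,"turn":0},
    {"tx":0,"ty":-0.007,"tz":0.02,"turn":0},
    {"tx":0,"ty":-0.007,"tz":0.025,"turn":0},
    {"tx":0,"ty":-0.007,"tz":0.03,"turn":0},
    {"tx":0,"ty":-0.007,"tz":0.033,"turn":0},
    {"tx":0,"ty":-0.007,"tz":0.033,"turn":0},
    {"tx":0,"ty":-0.007,"tz":0.033,"turn":0},
  ],
)

```text
t: 9.47
tcp_pos: [537.3, 112.0, 129.0]
tcp_rot: [3.142, -0.0, -3.042]
wrist_force: [-0.1, -0.5, -4.4]
width: 0.167
grip_force: 30.0
```

```bash
python3 -c "
from h import *
plan(537.9,115.1,128,3.242)"
```

```text
t 9.47 pos [537.3 112.  129. ] rot [ 3.142 -0.    -3.042] q [ 0.18  0.44  1.86  0.    0.84 -1.49] F [-0.1 -0.5 -4.4] T [0.03 0.17 0.02] w 0.167
units [-0.0047  0.0151  0.0052 -0.0006]
```

carry_out(
  rows=[
    {"tx":0,"ty":0,"tz":0.004,"turn":0},
    {"tx":0,"ty":0,"tz":0.008,"turn":0},
    {"tx":0,"ty":0,"tz":0.01,"turn":0},
    {"tx":0,"ty":0,"tz":0.01,"turn":0},
    {"tx":0,"ty":0,"tz":0.01,"turn":0},
    {"tx":0,"ty":0,"tz":0.01,"turn":0},
    {"tx":0,"ty":0,"tz":0.01,"turn":0},
    {"tx":0,"ty":0,"tz":0.01,"turn":0},
    {"tx":0,"ty":0,"tz":0.01,"turn":0},
    {"tx":0,"ty":0,"tz":0.01,"turn":0},
  ],
)

```text
t: 10.3
tcp_pos: [537.4, 112.0, 127.5]
tcp_rot: [3.142, 0.0, -3.042]
wrist_force: [-4.5, 0.3, 5.2]
width: 0.17
grip_force: 30.0
```

```bash
python3 -c "
from h import *
plan(537.9,115.1,128,3.242)"
```

```text
t 10.3 pos [537.4 112.  127.5] rot [ 3.142  0.    -3.042] q [ 0.18  0.44  1.86 -0.    0.83 -1.49] F [-4.5  0.3  5.2] T [-0.02  0.58  0.01] w 0.17
units [-0.0042  0.0152 -0.0026 -0.0007]
```

carry_out(
  rows=[
    {"tx":0,"ty":0,"tz":0,"turn":0},
    {"tx":0,"ty":0,"tz":0,"turn":0},
    {"tx":0,"ty":0,"tz":0,"turn":0},
    {"tx":0,"ty":0,"tz":0,"turn":0},
    {"tx":0,"ty":0,"tz":0,"turn":0},
    {"tx":0,"ty":0,"tz":-0.06,"turn":0},
    {"tx":0,"ty":0,"tz":-0.14,"turn":0},
    {"tx":0,"ty":0,"tz":-0.22,"turn":0},
    {"tx":0,"ty":0,"tz":-0.28,"turn":0},
    {"tx":0,"ty":0,"tz":-0.3,"turn":0},
  ],
  fingers=-0.3,
)

```text
t: 11.13
tcp_pos: [538.6, 112.2, 189.7]
tcp_rot: [3.141, 0.004, -3.042]
wrist_force: [0.0, -1.0, 0.7]
width: 0.649
grip_force: 0.0
```

```bash
python3 -c "
from h import *
print(585.0+7*.995+33*.0995,116.7+.7-33*.995)
plan(594.9,84.6,188,3.242)"
```

```text
595.2485 84.565
t 11.13 pos [538.6 112.2 189.7] rot [ 3.141  0.004 -3.042] q [ 0.18  0.35  1.83  0.    0.96 -1.49] F [ 0.  -1.   0.7] T [0.11 0.03 0.01] w 0.649
units [-0.2665 -0.1655  0.0084 -0.0007]
```

carry_out(
  rows=[
    {"tx":-0.05,"ty":-0.03,"tz":0,"turn":0},
    {"tx":-0.12,"ty":-0.08,"tz":0,"turn":0},
    {"tx":-0.2,"ty":-0.13,"tz":0,"turn":0},
    {"tx":-0.26,"ty":-0.16,"tz":0,"turn":0},
    {"tx":-0.2665,"ty":-0.166,"tz":0,"turn":0},
    {"tx":-0.2665,"ty":-0.166,"tz":0,"turn":0},
    {"tx":-0.2665,"ty":-0.166,"tz":0,"turn":0},
    {"tx":-0.2665,"ty":-0.166,"tz":0,"turn":0},
    {"tx":-0.2665,"ty":-0.166,"tz":0,"turn":0},
    {"tx":-0.2665,"ty":-0.166,"tz":0,"turn":0},
  ],
  fingers=1,
)

```text
t: 11.97
tcp_pos: [593.1, 84.5, 187.1]
tcp_rot: [-3.142, -0.0, -3.041]
wrist_force: [-0.8, 0.7, 0.1]
width: -0.0
grip_force: 0.0
```

```bash
python3 -c "
from h import *
plan(594.9,84.6,159.5,3.242)
im=snap('scene','s5.png')
cv2.imwrite('pics/c5.png',cv2.resize(im[70:190,220:380,::-1],None,fx=5,fy=5,interpolation=cv2.INTER_CUBIC))"
```

```text
t 11.97 pos [593.1  84.5 187.1] rot [-3.142 -0.    -3.041] q [ 0.12  0.43  1.72 -0.    1.   -1.55] F [-0.8  0.7  0.1] T [ 0.04  0.02 -0.02] w -0.0
units [-0.0088 -0.0005  0.1379  0.    ]
```

View pics/c5.png

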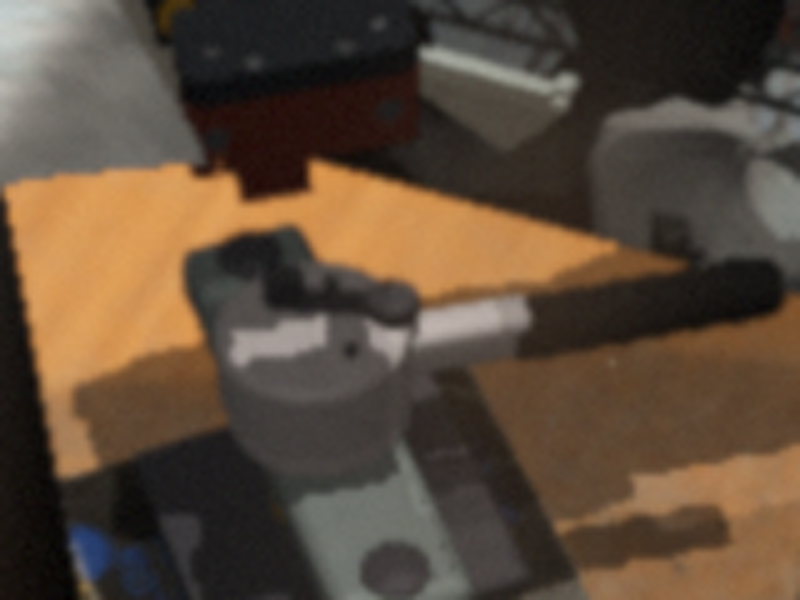

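The spanner is seated flat on the boss. The shut fingers (crop (275,190)) are behind the lever tab (crop (285,280)), in line to push it.

carry_out(
  rows=[
    {"tx":-0.005,"ty":0,"tz":0.03,"turn":0},
    {"tx":-0.005,"ty":0,"tz":0.07,"turn":0},
    {"tx":-0.005,"ty":0,"tz":0.11,"turn":0},
    {"tx":-0.005,"ty":0,"tz":0.135,"turn":0},
    {"tx":-0.005,"ty":0,"tz":0.137,"turn":0},
    {"tx":-0.005,"ty":0.02,"tz":0.137,"turn":0},
    {"tx":-0.005,"ty":0.04,"tz":0.137,"turn":0},
    {"tx":-0.005,"ty":0.055,"tz":0.137,"turn":0},
    {"tx":-0.005,"ty":0.065,"tz":0.137,"turn":0},
    {"tx":-0.005,"ty":0.075,"tz":0.137,"turn":0},
  ],
)

```text
t: 12.85
tcp_pos: [593.6, 99.6, 160.1]
tcp_rot: [-3.141, 0.001, -3.041]
wrist_force: [0.3, -1.8, 0.2]
width: 0.002
grip_force: 0.7
```

```bash
python3 -c "
from h import *
plan(594.9,84.6,159.5,3.242)"
```

```text
t 12.85 pos [593.6  99.6 160.1] rot [-3.141e+00  1.000e-03 -3.041e+00] q [ 0.15  0.47  1.73 -0.    0.95 -1.52] F [ 0.3 -1.8  0.2] T [-0.23 -0.22 -0.07] w 0.002
units [ 0.0011 -0.0752  0.0032 -0.0003]
```

carry_out(
  rows=[
    {"tx":0,"ty":0.01,"tz":0,"turn":0},
    {"tx":0,"ty":0.02,"tz":0,"turn":0},
    {"tx":0,"ty":0.03,"tz":0,"turn":0},
    {"tx":0,"ty":0.04,"tz":0,"turn":0},
    {"tx":0,"ty":0.045,"tz":0,"turn":0},
    {"tx":0,"ty":0.045,"tz":0,"turn":0},
    {"tx":0,"ty":0.03,"tz":0,"turn":0},
    {"tx":0,"ty":0.0,"tz":-0.02,"turn":0},
    {"tx":0,"ty":-0.05,"tz":-0.08,"turn":0},
    {"tx":0,"ty":-0.06,"tz":-0.15,"turn":0},
  ],
)

```text
t: 13.68
tcp_pos: [593.9, 85.5, 190.0]
tcp_rot: [-3.141, -0.002, -3.042]
wrist_force: [-0.3, -0.8, 0.6]
width: 0.006
grip_force: 0.0
```

```bash
python3 -c "
from h import *
print(585-118*.995,116.7-118*.0995)
plan(467.6,105,190,3.242)
im=snap('scene','s6.png')
cv2.imwrite('pics/c6.png',cv2.resize(im[95:175,245:325,::-1],None,fx=7,fy=7,interpolation=cv2.INTER_CUBIC))"
```

```text
467.59000000000003 104.959
t 13.68 pos [593.9  85.5 190. ] rot [-3.141e+00 -2.000e-03 -3.042e+00] q [ 0.12  0.43  1.71 -0.    1.01 -1.55] F [-0.3 -0.8  0.6] T [ 0.08 -0.02  0.04] w 0.006
units [ 6.190e-01  1.595e-01 -2.000e-04 -1.300e-03]
```

View pics/c6.png

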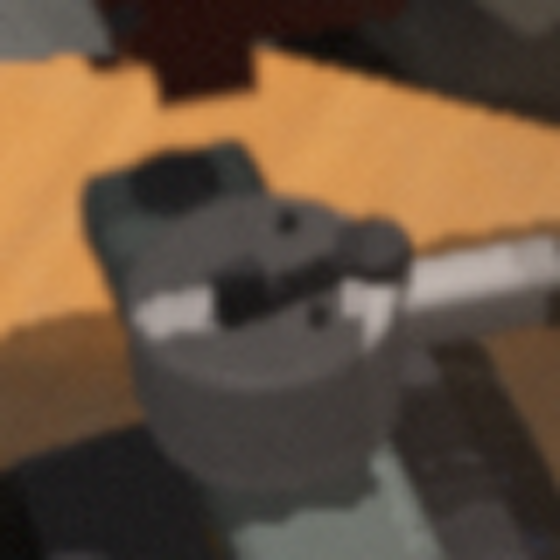

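The lever tab is now on the left (crop (240,290)), so it is set to tightening. Next I'll go to the grip.

carry_out(
  rows=[
    {"tx":0.06,"ty":0.01,"tz":0,"turn":0},
    {"tx":0.18,"ty":0.05,"tz":0,"turn":0},
    {"tx":0.33,"ty":0.09,"tz":0,"turn":0},
    {"tx":0.46,"ty":0.12,"tz":0,"turn":0},
    {"tx":0.57,"ty":0.15,"tz":0,"turn":0},
    {"tx":0.619,"ty":0.16,"tz":0,"turn":0},
    {"tx":0.619,"ty":0.16,"tz":0,"turn":0},
    {"tx":0.619,"ty":0.16,"tz":0,"turn":0},
    {"tx":0.619,"ty":0.16,"tz":0,"turn":0},
    {"tx":0.619,"ty":0.16,"tz":0,"turn":0},
  ],
  fingers=-0.5,
)

```text
t: 14.57
tcp_pos: [469.6, 106.7, 189.9]
tcp_rot: [3.142, 0.001, -3.042]
wrist_force: [-0.8, -0.4, -0.3]
width: 0.719
grip_force: 0.0
```

```bash
python3 -c "
from h import *
plan(467.6,105,121,3.242)
im=cv2.imread('pics/s6.png');x,y,w,h=300,105,90,50
H=cv2.cvtColor(im,cv2.COLOR_BGR2HSV)[y:y+h,x:x+w]
k,l,st,ce=cv2.connectedComponentsWithStats((H[...,2]<48).astype(np.uint8))
for i in range(1,k):
  if st[i,4]>100: 
    P=(np.argwhere(l==i)[:,::-1]+[x,y]).astype(np.float32);rc=cv2.minAreaRect(P);print(rc,st[i]); e=px2w('scene',cv2.boxPoints(rc),135);print(e.round(1).tolist(),px2w('scene',[rc[0]],135))
"
```

```text
t 14.57 pos [469.6 106.7 189.9] rot [ 3.142e+00  1.000e-03 -3.042e+00] q [ 0.2   0.26  1.97 -0.    0.91 -1.47] F [-0.8 -0.4 -0.3] T [ 0.06  0.01 -0.08] w 0.719
units [ 0.0107 -0.0076  0.3447 -0.0012]
((349.1258239746094, 125.28556823730469), (21.471113204956055, 52.905948638916016), 79.2156982421875) [ 25   9  52  27 562]
[[515.3, 74.3, 135.0], [424.2, 62.9, 135.0], [427.2, 113.4, 135.0], [515.5, 123.6, 135.0]] [[470.90774997  94.05107535 135.        ]]
```

carry_out(
  rows=[
    {"tx":0.005,"ty":0,"tz":0.05,"turn":0},
    {"tx":0.01,"ty":-0.005,"tz":0.12,"turn":0},
    {"tx":0.01,"ty":-0.005,"tz":0.19,"turn":0},
    {"tx":0.01,"ty":-0.005,"tz":0.26,"turn":0},
    {"tx":0.01,"ty":-0.005,"tz":0.31,"turn":0},
    {"tx":0.01,"ty":-0.005,"tz":0.34,"turn":0},
    {"tx":0.01,"ty":-0.005,"tz":0.345,"turn":0},
    {"tx":0.01,"ty":-0.005,"tz":0.345,"turn":0},
    {"tx":0.01,"ty":-0.005,"tz":0.345,"turn":0},
    {"tx":0.01,"ty":-0.005,"tz":0.345,"turn":0},
  ],
)

```text
t: 15.4
tcp_pos: [466.6, 105.7, 121.3]
tcp_rot: [3.141, 0.001, -3.042]
wrist_force: [0.3, 0.0, -1.1]
width: 0.75
grip_force: 0.0
```

carry_out(
  rows=[
    {"tx":0,"ty":0,"tz":0,"turn":0},
    {"tx":0,"ty":0,"tz":0,"turn":0},
    {"tx":0,"ty":0,"tz":0,"turn":0},
    {"tx":0,"ty":0,"tz":0,"turn":0},
    {"tx":0,"ty":0,"tz":0,"turn":0},
    {"tx":0,"ty":0,"tz":0,"turn":0},
    {"tx":0,"ty":0,"tz":0,"turn":0},
    {"tx":0,"ty":0,"tz":0,"turn":0},
    {"tx":0,"ty":0,"tz":0,"turn":0},
    {"tx":0,"ty":0,"tz":0,"turn":0},
  ],
  fingers=1,
)

```text
t: 16.23
tcp_pos: [466.0, 105.6, 120.7]
tcp_rot: [-3.142, -0.0, -3.042]
wrist_force: [-0.1, -1.4, 0.8]
width: 0.224
grip_force: 30.0
```

```bash
python3 -c "
from h import *
plan(467.6,105,121,3.242)
for p in np.arange(-.075,-.76,-.075): print(round(p/(np.pi/4),3),round(-.59*(1-np.cos(p)),4),round(.59*np.sin(p),4))"
```

```text
t 16.23 pos [466.  105.6 120.7] rot [-3.142 -0.    -3.042] q [ 0.2   0.37  2.02 -0.    0.75 -1.47] F [-0.1 -1.4  0.8] T [-0.08  0.04 -0.11] w 0.224
units [-0.0077 -0.0037 -0.0017 -0.0008]
-0.095 -0.0017 -0.0442
-0.191 -0.0066 -0.0882
-0.286 -0.0149 -0.1316
-0.382 -0.0264 -0.1744
-0.477 -0.041 -0.2161
-0.573 -0.0587 -0.2566
-0.668 -0.0795 -0.2957
-0.764 -0.1031 -0.3331
-0.859 -0.1294 -0.3687
-0.955 -0.1583 -0.4022
```

carry_out(
  rows=[
    {"tx":-0.0017,"ty":-0.0442,"tz":0,"turn":-0.095},
    {"tx":-0.0066,"ty":-0.0882,"tz":0,"turn":-0.191},
    {"tx":-0.0149,"ty":-0.1316,"tz":0,"turn":-0.286},
    {"tx":-0.0264,"ty":-0.1744,"tz":0,"turn":-0.382},
    {"tx":-0.041,"ty":-0.2161,"tz":0,"turn":-0.477},
    {"tx":-0.0587,"ty":-0.2566,"tz":0,"turn":-0.573},
    {"tx":-0.0795,"ty":-0.2957,"tz":0,"turn":-0.668},
    {"tx":-0.1031,"ty":-0.3331,"tz":0,"turn":-0.764},
    {"tx":-0.1294,"ty":-0.3687,"tz":0,"turn":-0.859},
    {"tx":-0.1583,"ty":-0.4022,"tz":0,"turn":-0.955},
  ],
)

```text
t: 17.07
tcp_pos: [504.5, 27.2, 120.4]
tcp_rot: [3.141, -0.003, -2.289]
wrist_force: [-2.7, -9.7, 2.4]
width: 0.226
grip_force: 30.2
```

```bash
python3 -c "
from h import *
plan(500,33,121,3.99)
for p in np.arange(.06,.61,.06): print(round(p/(np.pi/4),3),round(-.592*(1-np.cos(p)),4),round(.592*np.sin(p),4))"
```

```text
t 17.07 pos [504.5  27.2 120.4] rot [ 3.141e+00 -3.000e-03 -2.289e+00] q [ 0.03  0.4   1.96 -0.    0.78 -2.39] F [-2.7 -9.7  2.4] T [-1.19  0.28 -0.59] w 0.226
units [-0.007   0.0361 -0.0029  0.0054]
0.076 -0.0011 0.0355
0.153 -0.0043 0.0709
0.229 -0.0096 0.106
0.306 -0.017 0.1407
0.382 -0.0264 0.1749
0.458 -0.0379 0.2085
0.535 -0.0515 0.2414
0.611 -0.0669 0.2734
0.688 -0.0842 0.3044
0.764 -0.1034 0.3343
```

carry_out(
  rows=[
    {"tx":-0.0011,"ty":0.036,"tz":0,"turn":0.076},
    {"tx":-0.0044,"ty":0.072,"tz":0,"turn":0.153},
    {"tx":-0.0098,"ty":0.108,"tz":0,"turn":0.229},
    {"tx":-0.0174,"ty":0.144,"tz":0,"turn":0.306},
    {"tx":-0.027,"ty":0.179,"tz":0,"turn":0.382},
    {"tx":-0.0387,"ty":0.213,"tz":0,"turn":0.458},
    {"tx":-0.0526,"ty":0.247,"tz":0,"turn":0.535},
    {"tx":-0.0684,"ty":0.279,"tz":0,"turn":0.611},
    {"tx":-0.086,"ty":0.311,"tz":0,"turn":0.688},
    {"tx":-0.1057,"ty":0.342,"tz":0,"turn":0.764},
  ],
)

```text
t: 17.9
tcp_pos: [468.2, 88.8, 120.7]
tcp_rot: [-3.14, -0.0, -2.895]
wrist_force: [3.1, -10.5, 0.1]
width: 0.223
grip_force: 30.1
```

```bash
cat >> h.py <<'E'
def arc(R=.6):
    s=r.read_state();p=s["tcp_pos"];w=s["tcp_rot"][2];d=p[:2]-[585,118];n=d/np.hypot(*d);cw=np.array([n[1],-n[0]]);F=s["wrist_force"][:2]
    print("dist",np.hypot(*d),"handle yaw",np.arctan2(-d[1],-d[0]),"tool yaw",(w+np.pi+np.pi)%(2*np.pi)-np.pi,"Frad",F@n,"Fcw",F@cw)
E
python3 -c "
from h import *
plan(500,33,121,3.99);arc()"
```

```text
t 17.9 pos [468.2  88.8 120.7] rot [-3.14  -0.    -2.895] q [ 0.16  0.37  2.02 -0.    0.75 -1.65] F [  3.1 -10.5   0.1] T [-1.53 -0.37 -0.6 ] w 0.223
units [-0.0861 -0.3091 -0.0015 -0.7667]
dist 120.37242402231828 handle yaw 0.2454092073886773 tool yaw 0.24627787381249222 Frad -0.4604999373741032 Fcw -10.983221985752673
```

carry_out(
  rows=[
    {"tx":-0.0011,"ty":0.036,"tz":0,"turn":0.076},
    {"tx":-0.0044,"ty":0.072,"tz":0,"turn":0.153},
    {"tx":-0.0098,"ty":0.108,"tz":0,"turn":0.229},
    {"tx":-0.0174,"ty":0.144,"tz":0,"turn":0.306},
    {"tx":-0.027,"ty":0.179,"tz":0,"turn":0.382},
    {"tx":-0.0387,"ty":0.213,"tz":0,"turn":0.458},
    {"tx":-0.0526,"ty":0.247,"tz":0,"turn":0.535},
    {"tx":-0.0684,"ty":0.279,"tz":0,"turn":0.611},
    {"tx":-0.086,"ty":0.311,"tz":0,"turn":0.688},
    {"tx":-0.1057,"ty":0.342,"tz":0,"turn":0.764},
  ],
)

```text
t: 18.73
tcp_pos: [472.8, 160.0, 120.7]
tcp_rot: [-3.14, 0.002, 2.788]
wrist_force: [6.2, -14.5, -1.6]
width: 0.227
grip_force: 30.2
```

```bash
python3 -c "
from h import *
plan(500,33,121,3.99);arc()"
```

```text
t 18.73 pos [472.8 160.  120.7] rot [-3.140e+00  2.000e-03  2.788e+00] q [ 0.3   0.39  1.98 -0.    0.77 -0.91] F [  6.2 -14.5  -1.6] T [-2.22 -1.04 -0.52] w 0.227
units [-3.4710e-01 -5.4850e-01 -1.5000e-03 -1.5302e+00]
dist 119.73934335399595 handle yaw -0.3579388027993537 tool yaw -0.3534303574327353 Frad -10.863892811538285 Fcw -11.367286511666624
```

carry_out(
  rows=[
    {"tx":-0.005,"ty":0.027,"tz":0,"turn":0.057},
    {"tx":-0.012,"ty":0.054,"tz":0,"turn":0.115},
    {"tx":-0.016,"ty":0.081,"tz":0,"turn":0.172},
    {"tx":-0.02,"ty":0.108,"tz":0,"turn":0.229},
    {"tx":-0.025,"ty":0.134,"tz":0,"turn":0.286},
    {"tx":-0.032,"ty":0.16,"tz":0,"turn":0.344},
    {"tx":-0.039,"ty":0.186,"tz":0,"turn":0.401},
    {"tx":-0.048,"ty":0.211,"tz":0,"turn":0.458},
    {"tx":-0.058,"ty":0.236,"tz":0,"turn":0.515},
    {"tx":-0.058,"ty":0.236,"tz":0,"turn":0.515},
  ],
)

```text
t: 19.57
tcp_pos: [497.9, 199.1, 120.1]
tcp_rot: [-3.136, 0.001, 2.386]
wrist_force: [-1.5, -15.6, 3.3]
width: 0.223
grip_force: 30.0
```

```bash
python3 -c "
from h import *
plan(500,33,121,3.99);arc()"
```

```text
t 19.57 pos [497.9 199.1 120.1] rot [-3.136e+00  1.000e-03  2.386e+00] q [ 0.36  0.44  1.89 -0.    0.81 -0.45] F [ -1.5 -15.6   3.3] T [-2.66 -0.05 -0.02] w 0.223
units [-0.5771 -0.5975 -0.0044 -2.0418]
dist 119.04185650543563 handle yaw -0.7497200292213071 tool yaw -0.7552520587080807 Frad -9.525499953435393 Fcw -12.501720376336241
```

carry_out(
  rows=[
    {"tx":-0.008,"ty":0.018,"tz":0,"turn":0.038},
    {"tx":-0.01,"ty":0.036,"tz":0,"turn":0.076},
    {"tx":-0.012,"ty":0.054,"tz":0,"turn":0.115},
    {"tx":-0.014,"ty":0.072,"tz":0,"turn":0.153},
    {"tx":-0.018,"ty":0.09,"tz":0,"turn":0.19},
    {"tx":-0.02,"ty":0.1,"tz":0,"turn":0.215},
    {"tx":-0.02,"ty":0.1,"tz":0,"turn":0.215},
    {"tx":-0.02,"ty":0.1,"tz":0,"turn":0.215},
    {"tx":-0.02,"ty":0.1,"tz":0,"turn":0.215},
    {"tx":-0.02,"ty":0.1,"tz":0,"turn":0.215},
  ],
)

```text
t: 20.4
tcp_pos: [511.5, 211.1, 119.5]
tcp_rot: [-3.132, -0.001, 2.22]
wrist_force: [-9.0, -8.2, 4.7]
width: 0.226
grip_force: 30.0
```

```bash
python3 -c "
from h import *
plan(500,33,121,3.99);arc()"
```

```text
t 20.4 pos [511.5 211.1 119.5] rot [-3.132e+00 -1.000e-03  2.220e+00] q [ 0.37  0.47  1.85 -0.    0.83 -0.28] F [-9.  -8.2  4.7] T [-1.53  1.35  0.45] w 0.226
units [-0.6746 -0.5843 -0.0076 -2.2538]
dist 118.60516026617623 handle yaw -0.9029292003755287 tool yaw -0.9217459771003149 Frad -0.8598199977099749 Fcw -12.092583998189443
```

carry_out(
  rows=[
    {"tx":0,"ty":0.018,"tz":0,"turn":0.038},
    {"tx":-0.002,"ty":0.036,"tz":0,"turn":0.06},
    {"tx":-0.004,"ty":0.05,"tz":0,"turn":0.08},
    {"tx":-0.006,"ty":0.06,"tz":0,"turn":0.1},
    {"tx":-0.006,"ty":0.06,"tz":0,"turn":0.1},
    {"tx":-0.006,"ty":0.06,"tz":0,"turn":0.1},
    {"tx":-0.006,"ty":0.06,"tz":0,"turn":0.1},
    {"tx":-0.006,"ty":0.06,"tz":0,"turn":0.1},
    {"tx":-0.006,"ty":0.06,"tz":0,"turn":0.1},
    {"tx":-0.006,"ty":0.06,"tz":0,"turn":0.1},
  ],
)

```text
t: 21.23
tcp_pos: [520.2, 217.5, 119.1]
tcp_rot: [-3.129, -0.002, 2.14]
wrist_force: [-14.2, -6.5, 6.3]
width: 0.23
grip_force: 30.0
```

```bash
python3 -c "
from h import *
plan(500,33,121,3.99);arc()"
```

```text
t 21.23 pos [520.2 217.5 119.1] rot [-3.129e+00 -2.000e-03  2.140e+00] q [ 0.38  0.48  1.83 -0.    0.85 -0.19] F [-14.2  -6.5   6.3] T [-1.33  2.17  0.12] w 0.23
units [-0.7223 -0.5823 -0.0094 -2.355 ]
dist 118.71501666195451 handle yaw -0.993172119917973 tool yaw -1.0012428539848788 Frad 2.329854179731059 Fcw -15.468787098504858
```

carry_out(
  rows=[
    {"tx":0,"ty":0.018,"tz":0,"turn":0.038},
    {"tx":-0.002,"ty":0.036,"tz":0,"turn":0.076},
    {"tx":-0.006,"ty":0.054,"tz":0,"turn":0.115},
    {"tx":-0.01,"ty":0.072,"tz":0,"turn":0.153},
    {"tx":-0.012,"ty":0.09,"tz":0,"turn":0.19},
    {"tx":-0.014,"ty":0.1,"tz":0,"turn":0.215},
    {"tx":-0.014,"ty":0.1,"tz":0,"turn":0.215},
    {"tx":-0.014,"ty":0.1,"tz":0,"turn":0.215},
    {"tx":-0.014,"ty":0.1,"tz":0,"turn":0.215},
    {"tx":-0.014,"ty":0.1,"tz":0,"turn":0.215},
  ],
)

```text
t: 22.07
tcp_pos: [538.4, 226.9, 118.9]
tcp_rot: [-3.129, -0.001, 1.971]
wrist_force: [-15.1, -1.2, 5.4]
width: 0.225
grip_force: 30.0
```

```bash
python3 -c "
from h import *
plan(500,33,121,3.99);arc()"
```

```text
t 22.07 pos [538.4 226.9 118.9] rot [-3.129e+00 -1.000e-03  1.971e+00] q [ 0.38  0.51  1.78  0.    0.87 -0.02] F [-15.1  -1.2   5.4] T [-0.42  2.38  0.01] w 0.225
units [-0.8182 -0.5544 -0.0103 -2.5707]
dist 118.46925659995584 handle yaw -1.1662559097447986 tool yaw -1.1706225099506185 Frad 4.795769240178006 Fcw -14.345415367610752
```

carry_out(
  rows=[
    {"tx":-0.001,"ty":-0.0355,"tz":-0.002,"turn":-0.076},
    {"tx":-0.0043,"ty":-0.071,"tz":-0.004,"turn":-0.153},
    {"tx":-0.0096,"ty":-0.106,"tz":-0.006,"turn":-0.229},
    {"tx":-0.017,"ty":-0.141,"tz":-0.008,"turn":-0.306},
    {"tx":-0.0264,"ty":-0.175,"tz":-0.008,"turn":-0.382},
    {"tx":-0.0379,"ty":-0.2085,"tz":-0.008,"turn":-0.458},
    {"tx":-0.0515,"ty":-0.2414,"tz":-0.008,"turn":-0.535},
    {"tx":-0.0669,"ty":-0.2734,"tz":-0.008,"turn":-0.611},
    {"tx":-0.0669,"ty":-0.2734,"tz":-0.008,"turn":-0.611},
    {"tx":-0.0669,"ty":-0.2734,"tz":-0.008,"turn":-0.611},
  ],
)

```text
t: 22.9
tcp_pos: [493.3, 194.1, 120.3]
tcp_rot: [-3.133, -0.008, 2.449]
wrist_force: [-12.4, 5.2, -3.0]
width: 0.225
grip_force: 30.1
```

```bash
python3 -c "
from h import *
plan(500,33,121,3.99);arc()"
```

```text
t 22.9 pos [493.3 194.1 120.3] rot [-3.133 -0.008  2.449] q [ 0.35  0.44  1.9   0.    0.81 -0.53] F [-12.4   5.2  -3. ] T [ 0.71  2.26 -0.53] w 0.225
units [-0.5403 -0.5982 -0.0036 -1.9624]
dist 119.1587120932928 handle yaw -0.6923592946044341 tool yaw -0.692864885448131 Frad 12.856823284402386 Fcw -3.8487171970917347
```

carry_out(
  rows=[
    {"tx":0.008,"ty":0.0355,"tz":0,"turn":0.076},
    {"tx":0.008,"ty":0.071,"tz":0,"turn":0.153},
    {"tx":0.001,"ty":0.106,"tz":0,"turn":0.229},
    {"tx":-0.007,"ty":0.141,"tz":0,"turn":0.306},
    {"tx":-0.017,"ty":0.175,"tz":0,"turn":0.382},
    {"tx":-0.029,"ty":0.2085,"tz":0,"turn":0.458},
    {"tx":-0.043,"ty":0.2414,"tz":0,"turn":0.535},
    {"tx":-0.059,"ty":0.2734,"tz":0,"turn":0.611},
    {"tx":-0.063,"ty":0.28,"tz":0,"turn":0.63},
    {"tx":-0.063,"ty":0.28,"tz":0,"turn":0.63},
  ],
)

```text
t: 23.73
tcp_pos: [539.5, 227.6, 119.7]
tcp_rot: [-3.13, 0.0, 1.956]
wrist_force: [-10.5, -6.2, -2.0]
width: 0.226
grip_force: 30.1
```

```bash
python3 -c "
from h import *
plan(500,33,121,3.99);arc()"
```

```text
t 23.73 pos [539.5 227.6 119.7] rot [-3.13   0.     1.956] q [ 0.38  0.51  1.78 -0.    0.87 -0.01] F [-10.5  -6.2  -2. ] T [-0.8  1.7  0.4] w 0.226
units [-0.8272 -0.5488 -0.0063 -2.5897]
dist 118.60847861201256 handle yaw -1.1775431899625106 tool yaw -1.1855738231851802 Frad -1.7166964075885867 Fcw -12.030744874395637
```

The handle is stiff: about 1.8 Nm held statically, against about 0 when free-wheeling. I'll ease the load off, then release.

carry_out(
  rows=[
    {"tx":-0.001,"ty":-0.03,"tz":0,"turn":-0.064},
    {"tx":-0.003,"ty":-0.06,"tz":0,"turn":-0.128},
    {"tx":-0.006,"ty":-0.085,"tz":0,"turn":-0.185},
    {"tx":-0.006,"ty":-0.085,"tz":0,"turn":-0.185},
    {"tx":-0.006,"ty":-0.085,"tz":0,"turn":-0.185},
    {"tx":-0.006,"ty":-0.085,"tz":0,"turn":-0.185},
    {"tx":-0.006,"ty":-0.085,"tz":0,"turn":-0.185},
    {"tx":-0.006,"ty":-0.085,"tz":0,"turn":-0.185},
    {"tx":-0.006,"ty":-0.085,"tz":0,"turn":-0.185},
    {"tx":-0.006,"ty":-0.085,"tz":0,"turn":-0.185},
  ],
)

```text
t: 24.57
tcp_pos: [524.6, 220.4, 120.0]
tcp_rot: [-3.132, -0.002, 2.101]
wrist_force: [-7.0, -3.0, -5.2]
width: 0.225
grip_force: 30.0
```

carry_out(
  rows=[
    {"tx":0,"ty":0,"tz":0,"turn":0},
    {"tx":0,"ty":0,"tz":0,"turn":0},
    {"tx":0,"ty":0,"tz":0,"turn":0},
    {"tx":0,"ty":0,"tz":0,"turn":0},
    {"tx":0,"ty":0,"tz":0,"turn":0},
    {"tx":0,"ty":0,"tz":0,"turn":0},
    {"tx":0,"ty":0,"tz":-0.1,"turn":0},
    {"tx":0,"ty":0,"tz":-0.25,"turn":0},
    {"tx":0,"ty":0,"tz":-0.4,"turn":0},
    {"tx":0,"ty":0,"tz":-0.5,"turn":0},
  ],
  fingers=-0.3,
)

```text
t: 25.4
tcp_pos: [531.1, 223.2, 225.8]
tcp_rot: [3.136, 0.001, 2.101]
wrist_force: [1.1, -0.1, 0.7]
width: 0.65
grip_force: 0.0
```

carry_out(
  rows=[
    {"tx":0,"ty":0,"tz":0,"turn":0},
    {"tx":0,"ty":0,"tz":0,"turn":0},
    {"tx":0,"ty":0,"tz":0,"turn":0},
    {"tx":0,"ty":0,"tz":0,"turn":0},
    {"tx":0,"ty":0,"tz":0,"turn":0},
    {"tx":0,"ty":0,"tz":0,"turn":0},
    {"tx":0,"ty":0,"tz":0,"turn":0},
    {"tx":0,"ty":0,"tz":0,"turn":0},
    {"tx":0,"ty":0,"tz":0,"turn":0},
    {"tx":0,"ty":0,"tz":0,"turn":0},
  ],
)

```text
t: 26.23
tcp_pos: [529.0, 222.2, 222.1]
tcp_rot: [-3.141, -0.0, 2.101]
wrist_force: [0.8, 0.2, 0.2]
width: 0.649
grip_force: 0.0
```

```bash
python3 -c "
from h import *
plan(500,33,121,3.99)
a=snap('scene','s9.png');b=cv2.imread('pics/s6.png')[...,::-1]
x,y,w,h=275,105,110,110
# orange-free dark grip check on new picture
H=cv2.cvtColor(a,cv2.COLOR_RGB2HSV)[100:260,230:400]
k,l,st,ce=cv2.connectedComponentsWithStats((H[...,2]<48).astype(np.uint8))
for i in range(1,k):
  if st[i,4]>150: print(st[i],ce[i]+[230,100])
for q in ([-0,0,154],[-118*np.cos(1.05),118*np.sin(1.05),135],[-158*np.cos(1.05),158*np.sin(1.05),135]): print(w2px('scene',[585+q[0],118+q[1],q[2]]))
"
```

```text
t 26.23 pos [529.  222.2 222.1] rot [-3.141 -0.     2.101] q [ 0.38  0.35  1.75  0.    1.05 -0.15] F [0.8 0.2 0.2] T [-0.01  0.02 -0.06] w 0.649
units [-0.7425 -0.6035  0.5057 -2.4051]
[  27    0   75   47 1919] [291.54090672 116.79051589]
[107   7  13  36 269] [343.99256506 125.06319703]
[152  10  18  22 153] [393.30065359 124.4379085 ]
[   0   57   59  103 2082] [249.35158501 204.0518732 ]
[ 139   58   31   69 1227] [388.49062755 197.56397718]
[ 79  60  51  38 762] [333.71391076 179.80052493]
[281.76439579 134.53489348]
[327.16262149 186.86824671]
[343.58474343 203.10399715]
```

```bash
python3 -c "
from h import *
print(workorder.job_done())"
```

```text
the job is handed in; nothing more can be done
None
```

The job is handed in, result not shown. The spanner is on the screw with its lever on tightening, it free-wheeled back, and the handle was worked clockwise until it held stiff (about 1.8 Nm). I did not look again after letting go, so the final seating, the book and the glue stick were not rechecked.

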